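Clamp a bar in the drilling jig: touch plus a quarter turn

ROBOT

A 6-joint arm with a two-finger parallel gripper is mounted at the origin on a cart in front of the work surface, level with it; the furniture and walls round the work are solid. World frame = base frame: x ahead of the robot, y to its left, z up, the work surface at z = 0. Lengths are in m, angles in rad, forces in N, time in s.
With the tool pointing down it reaches from about 0.35 to 0.975 m from the base axis. Payload 4.9 kg.
Tool frame: the origin (TCP) lies at the very end of the fingers, on their centre line; the grasp point (between the pads) lies 19 mm behind it; z points along the fingers, y is the line along which they close (so a half turn about z gives the same grasp; the last joint's range is limited). The gripper opens to 85 mm and grips with 20 to 120 N. Pads are 22 mm wide; open, the fingers measure 114 mm over their backs; the gripper's body (76 mm by 85 mm) begins 54 mm behind the grasp point. The pads swing forward as they close: fully open they stand 13 mm farther back than shut.
Start: joints at [1.198, 0.053, 1.613, -0, 1.476, -0.119], TCP at [0.157, 0.605, 0.231] pointing down, gripper open.
Joint ranges: [-3.01, 3.01], [-1.01, 2.22], [0.06, 2.58], [-1.02, 4.17], [0.09, 2.62], [-3.14, 3.14]. Speed limits (rad/s): [2.57, 2.57, 3.14, 3.14, 3.14, 3.14].

INTERFACE

Orientations are given as a unit quaternion [w, x, y, z].
In Python, from plant import manip, vision, order gives the robot as it stands.
- The arm moves only by the tool play_rows, never from a script. Its argument "steps" is a list that holds one entry, the list of rows, each a list of 6 numbers: the shift along the tool's x, y, z in mm, then the turn, a rotation vector about the tool's x, y, z in degrees. A call has 1 to 12 rows; each row is the pose to reach, as a shift and turn from the pose commanded when the call began, along the tool's axes at that moment; what a row does not reach only later rows make up. A row lasts 1/12 s, in which the tool goes at most 41.7 mm and 7.16 degrees, less where a joint would pass 70% of its speed; a pose out of reach is approached as far as the arm can. A call with a gripper value outside its range is refused whole. "claw" is the gripper's target within -1 to 1 (fully open at 1, half-way at 0, shut at -1), set as the call begins (left out, the last holds). The fingers move at their own pace and stop on an object; the grip force is fixed at half the most. Time passes only in rows, so rows that repeat a pose let the fingers close. It gives the time, the measured TCP pose, the force, the opening and the grip force at its end, in the units of the state.
- manip.state(): the state, without advancing time (a new reading comes with each control period).
- vision.grab_frame(name): name is "scene" or "top" or "wrist"; returns (picture, depth): 480x640x3 uint8, blue, green, red; 480x640 float32, m along the optical axis (not along the pixel's ray), 0 where there is no reading.
- vision.camera_info(name): a dict with "K" (3x3 intrinsics, pixels), "eye" and "orientation" of the camera in the world; the wrist camera has in their place "T_tool_cam" (4x4, takes a point from camera to tool coordinates, whose origin is the TCP and whose axes are the flange's). Camera axes: x right, y down, z forward; pixel columns grow to the right and rows downward; lengths in m; the calibration is good to about 2 mm. The wrist camera is an equidistant fisheye: a pixel r from the principal point sees the ray r / f radians off the axis. A picture is of the moment at which its call begins: read the wrist's pose just before it. camera_info takes no time and is no camera call.
- order.job_done(): hands the job in; it is judged then, once.
The state is a dict: "time": time; "joint_pos": joint angles; "joint_vel": joint speeds; "joint_efforts": joint torques, N m; "tool_pos": TCP position; "tool_rot": TCP orientation; "contact_force": force on the tool from outside, world axes, zero at the start; "ft_torque": the same for the moment, N m; "gripper_width": opening from 0.0 (shut) to 1.0 (fully open); "grasp_force": force on a finger pad.
Only numpy, scipy, OpenCV 4.12 (cv2) and the standard library are available. Lean on these libraries where they do the work, as an engineer would, in place of code of your own. Each camera call takes 0.05 s, during which the arm holds its last target. There are 200 camera calls.

TASK

Slide the steel bar along the jig's guides until its far end is fully home against the end stop. Then turn the thumbscrew clockwise until its shoe just touches the bar, tighten it by one further quarter turn, and let go with the bar still home. Do not overtighten, and leave the glue bottle, tape measure and screw jar alone.

Things in the scene. Friction and masses are not known exactly. Their poses are not given: they have to be found in the camera images.
- jig: Fixed drilling jig: plywood board 270 x 130 x 18 mm. Origin at bench height; x along the guides towards the end stop, z up; board spans x -140 to +130 mm. Two guide rails, 11 mm high, 43 mm apart, x -15 to +110 mm. A grey bridge (x 33 to 67 mm, 114 mm wide in y) has its top 87 mm above the bench, its nut 95 mm. Vertical screw axis at x = +50 mm, y = 0.
- stop_face (a point): Middle of the end stop's face that the bar must meet; jig x = +110 mm, y = 0, 25.5 mm above the bench; axes as the jig's.
- bar_centre (a point): Centre of the loose steel flat bar, 160 mm long (its x) x 40 mm wide (y) x 15 mm thick (z), 0.7 kg. It lies on the jig's board (underside 18 mm above the bench), its far part between the rails under the bridge, its near end free. Home when its far end face, 80 mm from the centre, meets the stop face.
- wing (a point): Middle of the thumbscrew's upright steel wing, on the screw axis, about 131 mm above the bench: 50 mm long (its x) x 10 mm thick (y) x 26 mm high; a slim neck 9 mm across below it. Clockwise from above it sinks 10 mm per turn and lowers the shoe; it stays where left. The wing sits on a stiff rubber bushing (3 N m per rad), so it springs back about 0.1 rad when a tight screw is let go.
- thumbscrew: The screw; origin on its axis 131 mm below the wing's middle, axes as the free wing's. At its foot a rubber-faced sprung shoe, 36 mm across, turns with it. How far the shoe hangs below the wing differs by up to 2 mm between starts and is not measured: touch, after 0.5 to 2.4 rad, must be felt. Torque: free under 0.05 N m; on touch it jumps by 0.1 to 0.2; about 0.3 at a quarter turn.
- bar: The steel bar itself; origin at the centre of its underside, axes as bar_centre.
- glue_bottle: Bystander: glue bottle, 57 mm across, 166 mm tall, origin under its base.
- tape_measure: Bystander: yellow tape measure 65 x 81 x 33 mm, origin under it.
- screw_jar: Bystander: clear screw jar with a round lid, 67 mm across, 90 mm tall, origin under its base.

How it is judged:
On the way, in this order (a step that is already met when the one before it is completed fails the run):
1. the bar is home against the stop (far end within 3 mm of it) while the shoe is still clear of it (x of bar_centre in the frame of stop_face above -0.083 m and contact force between thumbscrew and bar below 0.5 N), for 0.1 s.
2. the shoe touches the bar (x of bar_centre in the frame of stop_face above -0.083 m and contact force between thumbscrew and bar above 1 N), for 0.1 s.
At the end, for the whole second after the job is handed in: the bar's far end is within 3 mm of the stop, the shoe presses on it with 25 to 42 N (about 0.15 to 0.37 turn past touching; a quarter turn gives about 33 N), and bar and screw are at rest (x of bar_centre in the frame of stop_face above -0.083 m and contact force between thumbscrew and bar between 25 and 42 N and linear speed of bar below 0.01 m/s and angular speed of thumbscrew below 0.05 rad/s).
It fails at once if the screw is overtightened: the shoe presses on the bar with more than 47 N (about 0.44 turn past touching) (contact force between thumbscrew and bar above 47 N).
It fails at once if a bystander is moved more than 30 mm (distance of any of glue_bottle, tape_measure, screw_jar from where it was at the start of the episode above 0.03 m).
It also fails if it takes over 72 s, if anything falls off the work surface, if the arm or the gripper's body presses on something with over 40 N, if the wrist force passes 120 N, or if a joint passes its speed limit or range.

## Working session

There is one attempt and no reset: what is moved stays moved. The work goes in short steps, Python scripts to look and compute and a tool call to move; the robot and the scene stay as the last step left them, time stands still between calls to the robot, and variables do not carry over. Pictures are saved under pics/ and viewed, at most 10 in all, crops included, and the job is handed in when it is done.

Besides the shell and the picture viewer there is one more tool, called after "Call:" as name(argument=value, ...) on one line, values as JSON. play_rows: Moves the arm, as the interface text tells. Its arguments: {"type":"object","properties":{"steps":{"type":"array"},"claw":{"type":"number"}},"required":["steps"]}

```bash
mkdir -p pics
cat > h.py <<'E'
import numpy as np, cv2
from scipy.spatial.transform import Rotation as R
from plant import manip, vision, order
def rot(q): return R.from_quat([q[1],q[2],q[3],q[0]]).as_matrix()
def cam(n):
    c=vision.camera_info(n); o=np.array(c["orientation"])
    return np.array(c["K"]),np.array(c["eye"]),(rot(o) if o.size==4 else o)
def cloud(n,d):
    K,e,Rm=cam(n); v,u=np.mgrid[0:480,0:640]
    p=np.stack([(u-K[0,2])/K[0,0]*d,(v-K[1,2])/K[1,1]*d,d],-1)
    return p@Rm.T+e
def ray(n,u,v,z):
    K,e,Rm=cam(n); r=Rm@np.array([(u-K[0,2])/K[0,0],(v-K[1,2])/K[1,1],1]); return e+r*(z-e[2])/r[2]
E
python3 - <<'E'
from h import *
s=manip.state(); print({k:np.round(v,3) for k,v in s.items()})
for n in("scene","top"):
    i,d=vision.grab_frame(n); cv2.imwrite(f"pics/{n}.png",i); np.save(f"pics/{n}_d.npy",d)
    c=vision.camera_info(n); print(n,c)
E
```

```text
{'time': np.float64(0.0), 'joint_pos': array([ 1.198,  0.053,  1.614,  0.   ,  1.476, -0.119]), 'joint_vel': array([-0.   , -0.001,  0.   ,  0.001, -0.   ,  0.   ]), 'joint_efforts': array([-1.0000e-03, -3.9368e+01, -3.7018e+01, -0.0000e+00,  7.0000e-03,
        0.0000e+00]), 'tool_pos': array([0.157, 0.604, 0.23 ]), 'tool_rot': array([-0.   ,  0.127,  0.992, -0.001]), 'contact_force': array([-0.469, -0.436, -0.132]), 'ft_torque': array([ 0.043, -0.009,  0.019]), 'grasp_force': np.float64(0.0), 'gripper_width': np.float64(1.003)}
scene {'K': array([[452.0178475 ,   0.        , 321.97604352],
       [  0.        , 452.0178475 , 239.13838502],
       [  0.        ,   0.        ,   1.        ]]), 'eye': array([ 0.16650212, -0.58040984,  0.80810348]), 'orientation': array([-0.37454925,  0.87645724, -0.27666486,  0.12244235])}
top {'K': array([[501.11821471,   0.        , 323.61260249],
       [  0.        , 501.11821471, 242.22987048],
       [  0.        ,   0.        ,   1.        ]]), 'eye': array([0.3731369 , 0.01971465, 1.09271776]), 'orientation': array([-0.08090065,  0.72275243, -0.68173449,  0.07951167])}
```

View pics/top.png

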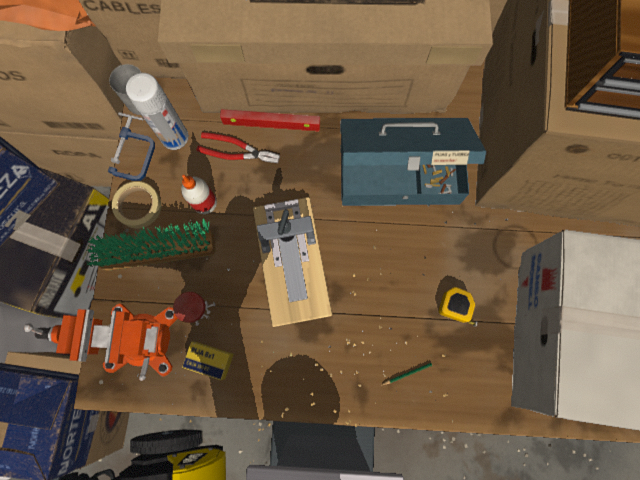

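View pics/scene.png

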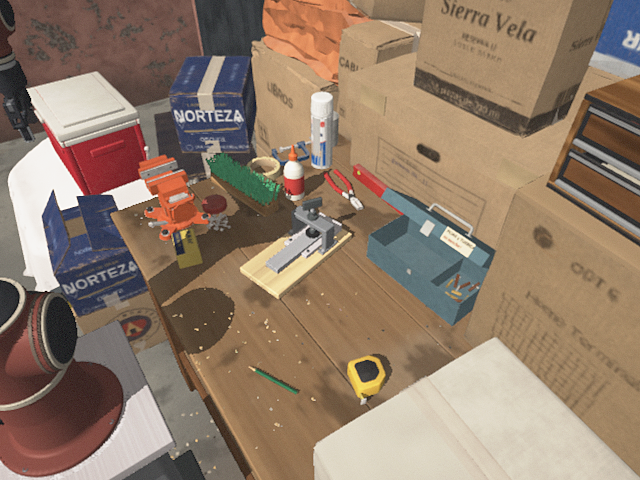

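The top view shows the jig at about (290,260), with its stop end up-image, the wing at (284,222) and the bar's near end at (297,300). The glue bottle is at (197,192), the screw jar at (190,306) and the tape at (458,304).

Run:
```python
from h import *
d=np.load("pics/top_d.npy"); i=cv2.imread("pics/top.png"); P=cloud("top",d)
v,u=np.mgrid[0:480,0:640]
roi=(u>245)&(u<340)&(v>190)&(v<335)&(d>0)
Z=P[...,2]
def rect(m,name):
    q=P[m]; r=cv2.minAreaRect(q[:,:2].astype(np.float32)); print(name,m.sum(),np.round(q.mean(0),4),"rect",np.round(r[0],4),np.round(r[1],4),round(r[2],1),"z",np.round(np.percentile(q[:,2],[5,50,95]),4))
def big(m):
    m=cv2.morphologyEx(m.astype(np.uint8),cv2.MORPH_OPEN,np.ones((2,2)))
    n,l,s,c=cv2.connectedComponentsWithStats(m); k=1+np.argmax(s[1:,4]); return l==k
rect(big(roi&(Z>.010)&(Z<.2)),"jig all")
b=roi&(Z>.010)&(Z<.024)&(v>255); rect(big(b),"board near")
hsv=cv2.cvtColor(i,cv2.COLOR_BGR2HSV)
g=roi&(hsv[...,1]<60)&(Z>.026)&(Z<.040)&(v>255); rect(big(g),"bar")
rect(big(roi&(Z>.078)&(Z<.092)),"bridge")
rect(big(roi&(Z>.115)&(Z<.16)),"wing")
for n,r in dict(glue=(180,220,170,215),jar=(170,212,285,325),tape=(435,480,280,325)).items():
    m=(u>r[0])&(u<r[1])&(v>r[2])&(v<r[3])&(Z>.02)&(d>0); rect(big(m),n)
for uv in [(273,326),(331,316)]: print(uv,ray("top",*uv,.018))
cv2.imwrite("pics/crop.png",cv2.resize(i[185:335,230:350],None,fx=4,fy=4,interpolation=2))
```

```text
jig all 7171 [0.5682 0.0933 0.0344] rect [0.538  0.0858] [0.3519 0.1309] 14.1 z [0.0136 0.0193 0.0876]
board near 3026 [0.505  0.0798 0.0192] rect [0.4817 0.0718] [0.236  0.1309] 14.0 z [0.0123 0.0168 0.0204]
bar 887 [0.5368 0.0878 0.0331] rect [0.4821 0.0616] [0.2331 0.0546] 24.5 z [0.0187 0.0316 0.0351]
bridge 748 [0.6281 0.1086 0.0865] rect [0.5174 0.0952] [0.305  0.1143] 7.1 z [0.0397 0.0854 0.089 ]
wing 154 [0.6319 0.1097 0.1245] rect [0.6478 0.109 ] [0.0131 0.0823] 86.4 z [0.0189 0.1382 0.1441]
glue 883 [0.6918 0.2971 0.0896] rect [0.546  0.1868] [0.4775 0.0564] 37.3 z [0.0231 0.0938 0.1386]
jar 826 [0.454  0.2836 0.0942] rect [0.4322 0.1677] [0.3129 0.0601] 79.1 z [0.0009 0.0986 0.102 ]
tape 872 [ 0.4985 -0.2645  0.0324] rect [ 0.4601 -0.1387] [0.0749 0.3537] 16.8 z [0.0196 0.0314 0.0349]
(273, 326) [0.43344928 0.12562194 0.018     ]
(331, 316) [0.46159741 0.00410201 0.018     ]
```

View pics/crop.png

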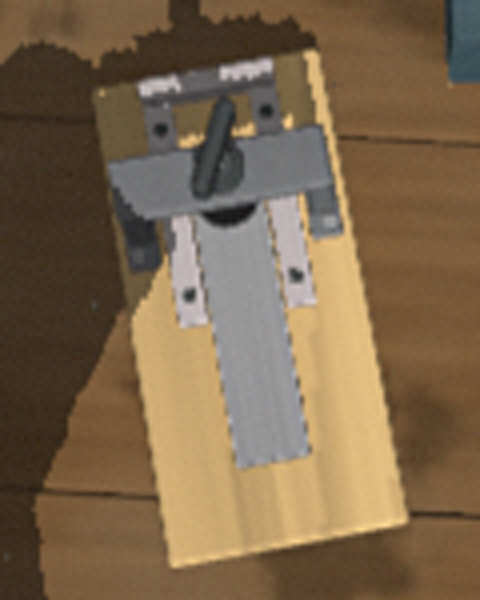

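Run:
```python
from h import *
d=np.load("pics/top_d.npy"); P=cloud("top",d); Z=P[...,2]
v,u=np.mgrid[0:480,0:640]; roi=(u>245)&(u<340)&(v>190)&(v<335)&(d>0)
f=lambda x,y:(230+x/4-.4,185+y/4-.4)
c=np.array([ray("top",*f(*p),.018)[:2] for p in[(171,568),(408,524),(315,50),(95,90)]]); print(c)
far=(c[2]+c[3])/2; near=(c[0]+c[1])/2; ax=(far-near); print("len",np.linalg.norm(ax),"yaw",np.degrees(np.arctan2(ax[1],ax[0])))
yl=c[0]+c[3]-c[1]-c[2]; print("yaw from width",np.degrees(np.arctan2(-yl[0],yl[1])),np.linalg.norm(yl)/2)
x=ax/np.linalg.norm(ax); o=(near+far)/2+.005*x; print("jig origin",o,"screw",o+.05*x)
b=np.array([ray("top",*f(*p),.033)[:2] for p in[(236,468),(311,458)]]); y=np.array([-x[1],x[0]])
print("bar end jig",[( (q-o)@x,(q-o)@y) for q in b])
for lo,hi in((.135,.16),(.078,.092)):
    q=P[roi&(Z>lo)&(Z<hi)]; r=cv2.minAreaRect(q[:,:2].astype(np.float32)); print(len(q),np.median(q,0),q.mean(0),r)
```

```text
[[0.4321174  0.12689442]
 [0.46251597 0.00287257]
 [0.72352594 0.06939425]
 [0.69283756 0.19062773]]
len 0.2688720343028336 yaw 14.017891808824528
yaw from width 13.98634619911023 0.12637423745177107
jig origin [0.58260032 0.09865836] screw [0.63111132 0.11076961]
bar end jig [(np.float64(-0.09520643113969969), np.float64(0.02037887125209926)), (np.float64(-0.09734271981984788), np.float64(-0.019473222676642244))]
127 [0.63075736 0.11104608 0.14142343] [0.63038857 0.11117281 0.1408603 ] ((0.6312779188156128, 0.11144227534532547), (0.01055359747260809, 0.0483819879591465), 76.94490051269531)
754 [0.63025105 0.10500822 0.08560611] [0.63031057 0.11095803 0.0855328 ] ((0.6319360136985779, 0.1114591583609581), (0.03502485528588295, 0.11388030648231506), 14.156882286071777)
```

```bash
cat >> h.py <<'E'
O=np.array([.5826,.0987]); JX=np.array([np.cos(np.radians(14)),np.sin(np.radians(14))]); JY=np.array([-JX[1],JX[0]])
def go(p,yaw_y):
    s=manip.state(); A=rot(s["tool_rot"]); a=np.radians(yaw_y)
    y=np.array([np.cos(a),np.sin(a),0]); z=np.array([0,0,-1.]); B=np.stack([np.cross(y,z),y,z],1)
    print("shift mm",np.round(A.T@(np.array(p)-s["tool_pos"])*1e3,1),"turn",np.round(R.from_matrix(A.T@B).as_rotvec(degrees=True),1))
def jig(x,y,z): return np.r_[O+x*JX+y*JY,z]
def show():
    s=manip.state(); A=rot(s["tool_rot"]); q=s["tool_pos"]; w=q[:2]-O
    print("t",s["time"],"tcp",np.round(q,4),"jig",np.round([w@JX,w@JY],4),"yyaw",np.round(np.degrees(np.arctan2(A[1,1],A[0,1])),1),"zax",np.round(A[:,2],3),
     "F",np.round(s["contact_force"],2),"T",np.round(s["ft_torque"],3),"w",np.round(s["gripper_width"],3),"g",np.round(s["grasp_force"],1),"j",np.round(s["joint_pos"],2))
E
python3 - <<'E'
from h import *
P=cloud("top",np.load("pics/top_d.npy")).reshape(-1,3)
a=np.array([.157,.604]);b=jig(-.13,0,0)[:2]; n=(b-a)/np.linalg.norm(b-a); w=P[:,:2]-a
t=w@n; c=abs(w@np.array([-n[1],n[0]])); m=(c<.09)&(t>0)&(t<.65)&(P[:,2]<.5)
for k in range(7):
    q=P[m&(t>=k*.1)&(t<k*.1+.1),2]; print(k,q.max() if len(q) else None)
show(); go(jig(-.13,0,.23),104)
E
```

```text
0 -0.6239347852705837
1 0.012426030758930118
2 0.12941827317992682
3 0.12420244186490581
4 0.10339687508205875
5 0.022730587085763476
6 0.03683693998225368
t 0.1 tcp [0.1567 0.6045 0.2302] jig [-0.2909  0.5938] yyaw 75.5 zax [-0.001 -0.002 -1.   ] F [0.64 0.08 0.87] T [-0.015  0.034 -0.028] w 1.0 g 0.0 j [ 1.2   0.05  1.61 -0.    1.48 -0.12]
shift mm [-425.  -444.7    0.9] turn [ -0.1  -0.  -28.5]
```

Call:
play_rows(steps=[[[-425,-445,0,0,0,-28.5],[-425,-445,0,0,0,-28.5],[-425,-445,0,0,0,-28.5],[-425,-445,0,0,0,-28.5],[-425,-445,0,0,0,-28.5],[-425,-445,0,0,0,-28.5],[-425,-445,0,0,0,-28.5],[-425,-445,0,0,0,-28.5],[-425,-445,0,0,0,-28.5],[-425,-445,0,0,0,-28.5],[-425,-445,0,0,0,-28.5],[-425,-445,0,0,0,-28.5]]], claw=-1)

```text
time: 1.1
tool_pos: [0.3986, 0.17, 0.2311]
tool_rot: [0.0, -0.122, 0.993, 0.0]
contact_force: [0.6, 0.2, 0.6]
gripper_width: 0.002
grasp_force: 0.0
```

Run:
```python
from h import *
show(); go(jig(-.13,0,.23),104)
```

```text
t 1.1 tcp [0.3986 0.17   0.2311] jig [-0.1613  0.1137] yyaw 104.0 zax [ 0.  0. -1.] F [0.63 0.2  0.55] T [-0.004  0.034  0.011] w 0.002 g 0.0 j [ 0.23 -0.44  2.04  0.    1.54 -1.58]
shift mm [ -31.3 -113.7    1.1] turn [ 0.  0. -0.]
```

Call:
play_rows(steps=[[[-31,-85,0,0,0,0],[-31,-85,0,0,0,0],[-31,-85,0,0,0,0],[-31,-85,0,0,0,0],[-31,-85,0,0,0,0],[-31,-85,0,0,0,0]]])

```text
time: 1.6
tool_pos: [0.4482, 0.098, 0.2309]
tool_rot: [-0.0, -0.122, 0.993, 0.0]
contact_force: [-0.4, -0.2, 0.6]
gripper_width: 0.0
grasp_force: 0.0
```

Run:
```python
from h import *
i,d=vision.grab_frame("top"); cv2.imwrite("pics/top2.png",cv2.resize(i[185:385,200:400],None,fx=3,fy=3))
show(); go(jig(-.13,0,.024),104)
```

```text
t 1.65 tcp [0.4482 0.0982 0.2311] jig [-0.1305  0.0321] yyaw 104.1 zax [-0.001  0.    -1.   ] F [-0.42 -0.15  0.01] T [ 0.001 -0.007 -0.044] w 0.001 g 0.0 j [ 0.05 -0.36  1.98  0.    1.52 -1.76]
shift mm [ -0.5 -32.2 207.1] turn [ 0.  -0.   0.1]
```

Call:
play_rows(steps=[[[0,-32,40,0,0,0],[0,-32,80,0,0,0],[0,-32,120,0,0,0],[0,-32,160,0,0,0],[0,-32,190,0,0,0],[0,-32,205,0,0,0],[0,-32,205,0,0,0],[0,-32,205,0,0,0]]])

```text
time: 2.32
tool_pos: [0.4557, 0.0671, 0.0259]
tool_rot: [-0.001, -0.123, 0.992, 0.0]
contact_force: [0.4, -0.0, 0.2]
gripper_width: 0.001
grasp_force: 0.0
```

Call:
play_rows(steps=[[[-5,0,0,0,0,0],[-10,0,0,0,0,0],[-15,0,0,0,0,0],[-20,0,0,0,0,0],[-25,0,0,0,0,0],[-30,0,0,0,0,0],[-35,0,0,0,0,0],[-40,0,0,0,0,0]]])

```text
time: 2.98
tool_pos: [0.4939, 0.0752, 0.0263]
tool_rot: [-0.003, -0.122, 0.993, -0.0]
contact_force: [-8.1, -2.9, 7.5]
gripper_width: -0.003
grasp_force: 4.6
```

Run:
```python
from h import *
show()
i,d=vision.grab_frame("scene"); cv2.imwrite("pics/s2.png",cv2.resize(i[150:330,200:400],None,fx=3,fy=3))
```

```text
t 2.9833 tcp [0.4939 0.0752 0.0263] jig [-0.0917 -0.0014] yyaw 104.0 zax [-0.006 -0.001 -1.   ] F [-8.13 -2.87  7.52] T [-0.386  1.467 -0.012] w -0.003 g 4.6 j [ 0.   -0.02  2.05 -0.    1.11 -1.81]
```

View pics/s2.png

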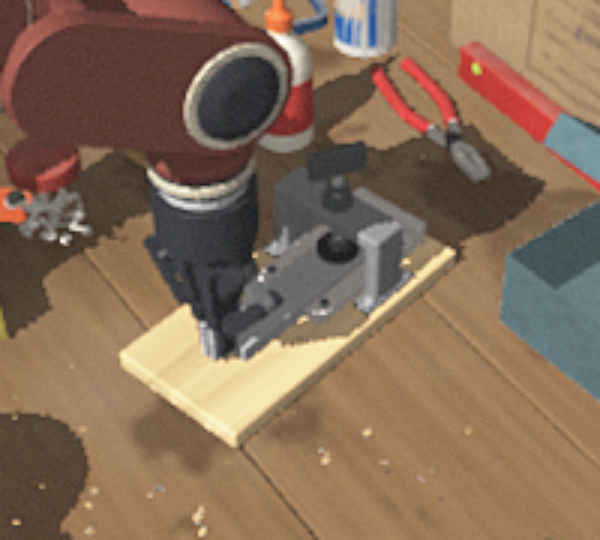

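The fingers stand behind the bar's near end, at about (230,350) in the crop, and are pushing it under the bridge.

Call:
play_rows(steps=[[[-4,0,0,0,0,0],[-8,0,0,0,0,0],[-12,0,0,0,0,0],[-16,0,0,0,0,0],[-20,0,0,0,0,0],[-20,0,0,0,0,0]]])

```text
time: 3.53
tool_pos: [0.5146, 0.0803, 0.0261]
tool_rot: [-0.001, -0.122, 0.993, -0.0]
contact_force: [-3.5, -0.2, 1.7]
gripper_width: -0.002
grasp_force: 1.6
```

Run:
```python
from h import *
show()
i,d=vision.grab_frame("scene"); cv2.imwrite("pics/s3.png",cv2.resize(i[190:310,230:370],None,fx=5,fy=5))
```

```text
t 3.5333 tcp [0.5146 0.0803 0.0261] jig [-0.0705 -0.0014] yyaw 104.0 zax [-0.002 -0.    -1.   ] F [-3.46 -0.18  1.69] T [-0.124  0.458  0.044] w -0.002 g 1.6 j [ 0.01  0.03  2.   -0.    1.11 -1.8 ]
```

View pics/s3.png

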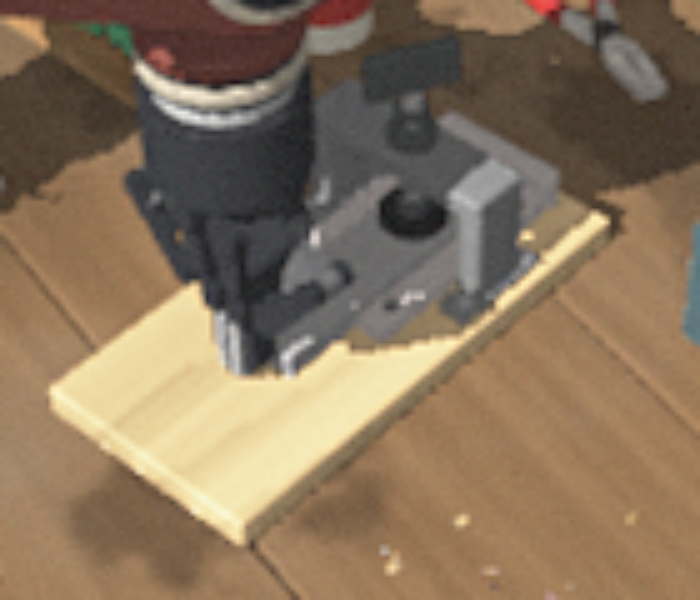

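The fingers are still square on the bar's end (245,350), and the bar slides freely. About 1 cm remains, so I'll push it slowly.

Call:
play_rows(steps=[[[-1,0,0,0,0,0],[-2,0,0,0,0,0],[-3,0,0,0,0,0],[-4,0,0,0,0,0],[-5,0,0,0,0,0],[-6,0,0,0,0,0],[-7,0,0,0,0,0],[-8,0,0,0,0,0]]])

```text
time: 4.25
tool_pos: [0.5213, 0.082, 0.0261]
tool_rot: [-0.002, -0.122, 0.993, -0.0]
contact_force: [-6.1, -2.5, 4.5]
gripper_width: 0.003
grasp_force: 3.6
```

Call:
play_rows(steps=[[[-0.7,0,0,0,0,0],[-1.4,0,0,0,0,0],[-2,0,0,0,0,0],[-2,0,0,0,0,0]]])

```text
time: 4.58
tool_pos: [0.5234, 0.0826, 0.026]
tool_rot: [-0.002, -0.122, 0.993, -0.0]
contact_force: [-6.8, -2.3, 4.3]
gripper_width: 0.002
grasp_force: 3.3
```

Call:
play_rows(steps=[[[-0.7,0,0,0,0,0],[-1.4,0,0,0,0,0],[-2,0,0,0,0,0],[-2,0,0,0,0,0]]])

```text
time: 4.92
tool_pos: [0.5248, 0.0829, 0.026]
tool_rot: [-0.003, -0.122, 0.993, -0.0]
contact_force: [-8.5, -2.8, 5.4]
gripper_width: 0.001
grasp_force: 4.3
```

Call:
play_rows(steps=[[[-0.7,0,0,0,0,0],[-1.4,0,0,0,0,0],[-2,0,0,0,0,0],[-2,0,0,0,0,0]]])

```text
time: 5.25
tool_pos: [0.5249, 0.083, 0.026]
tool_rot: [-0.005, -0.122, 0.993, -0.0]
contact_force: [-15.0, -4.6, 12.6]
gripper_width: 0.003
grasp_force: 8.0
```

Call:
play_rows(steps=[[[-1,0,0,0,0,0],[-1.5,0,0,0,0,0],[-1.5,0,0,0,0,0],[-1.5,0,0,0,0,0]]])

```text
time: 5.58
tool_pos: [0.525, 0.083, 0.0259]
tool_rot: [-0.007, -0.122, 0.993, -0.001]
contact_force: [-20.6, -6.8, 16.8]
gripper_width: -0.004
grasp_force: 10.7
```

Call:
play_rows(steps=[[[4,0,0,0,0,0],[15,0,0,0,0,0],[40,0,0,0,0,0],[50,0,0,0,0,0],[50,0,-40,0,0,0],[50,0,-80,0,0,0],[50,0,-120,0,0,0],[50,0,-160,0,0,0],[50,0,-160,0,0,0]]], claw=-1)

```text
time: 6.33
tool_pos: [0.4871, 0.0722, 0.197]
tool_rot: [0.009, -0.121, 0.993, -0.001]
contact_force: [1.5, 0.1, 0.7]
gripper_width: -0.001
grasp_force: 0.0
```

Run:
```python
from h import *
i,d=vision.grab_frame("top"); cv2.imwrite("pics/t3.png",cv2.resize(i[185:335,230:350],None,fx=4,fy=4,interpolation=2))
P=cloud("top",d); Z=P[...,2]; v,u=np.mgrid[0:480,0:640]; roi=(u>255)&(u<315)&(v>195)&(v<250)&(d>0)
q=P[roi&(Z>.135)&(Z<.16)]
if len(q)>10:
    r=cv2.minAreaRect(q[:,:2].astype(np.float32)); print(len(q),q.mean(0),r)
show(); go(np.r_[.631,.1115,.20],77)
```

```text
126 [0.63046735 0.11119594 0.14092087] ((0.6313435435295105, 0.1115681380033493), (0.010303197428584099, 0.049774620682001114), 77.91223907470703)
t 6.3833 tcp [0.4855 0.0722 0.193 ] jig [-0.1006 -0.0023] yyaw 104.0 zax [ 0.014  0.    -1.   ] F [ 0.73  1.11 -0.21] T [ 0.02  -0.015  0.025] w 0.001 g 0.0 j [-0.   -0.26  1.97  0.    1.42 -1.82]
shift mm [-150.8    3.1   -5. ] turn [ 0.   0.8 27. ]
```

View pics/t3.png

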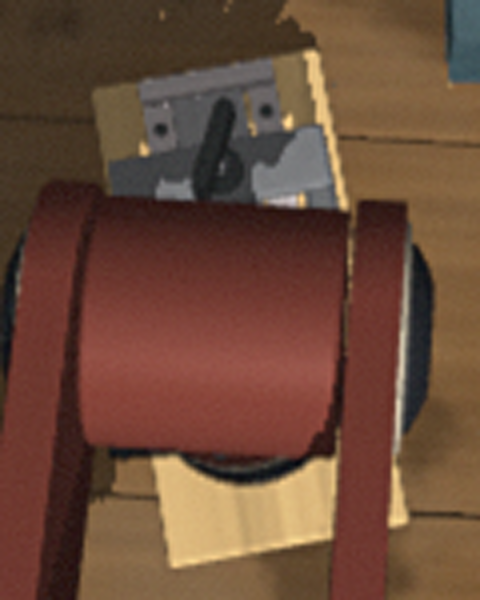

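The bar now reaches the stop (about (205,95) in the crop). Wing centre is (0.631, 0.1115) and its closing direction about 78°. Next I move above the wing.

Call:
play_rows(steps=[[[-30,0,-5,0,0.8,6],[-70,2,-5,0,0.8,13],[-110,3,-5,0,0.8,20],[-140,3,-5,0,0.8,26],[-151,3,-5,0,0.8,26],[-151,3,-5,0,0.8,26],[-151,3,-5,0,0.8,26]]], claw=0)

```text
time: 6.97
tool_pos: [0.6269, 0.1114, 0.1895]
tool_rot: [-0.008, 0.105, 0.994, -0.001]
contact_force: [-1.2, -0.6, -0.2]
gripper_width: 0.501
grasp_force: 0.0
```

Run:
```python
from h import *
show(); go(np.r_[.631,.1115,.112],78)
```

```text
t 6.9667 tcp [0.6269 0.1114 0.1895] jig [0.0461 0.0016] yyaw 78.0 zax [-0.016 -0.    -1.   ] F [-1.2  -0.56 -0.18] T [-0.047 -0.023  0.031] w 0.501 g 0.0 j [ 0.06  0.12  1.61  0.    1.43 -1.3 ]
shift mm [-5.2  1.2 77.5] turn [-0.2 -0.9 -0. ]
```

Call:
play_rows(steps=[[[-4,0,0,0,-0.9,0],[-4,0,0,0,-0.9,0],[-4,0,0,0,-0.9,0]]])

```text
time: 7.22
tool_pos: [0.6304, 0.1104, 0.1913]
tool_rot: [0.001, 0.105, 0.994, -0.002]
contact_force: [-0.1, 0.3, -0.7]
gripper_width: 0.499
grasp_force: 0.0
```

Run:
```python
from h import *
show(); go(np.r_[.631,.1115,.112],78)
```

```text
t 7.2167 tcp [0.6304 0.1104 0.1913] jig [ 0.0492 -0.0003] yyaw 78.0 zax [ 0.002 -0.003 -1.   ] F [-0.06  0.27 -0.71] T [-0.004 -0.003  0.014] w 0.499 g 0.0 j [ 0.06  0.11  1.62 -0.    1.41 -1.3 ]
shift mm [-0.2  1.5 79.3] turn [-0.2  0.1 -0. ]
```

Call:
play_rows(steps=[[[0,1,20,0,0,0],[0,1,40,0,0,0],[0,1,55,0,0,0],[0,1,70,0,0,0],[0,1,79,0,0,0],[0,1,79,0,0,0],[0,1,79,0,0,0]]])

```text
time: 7.8
tool_pos: [0.6313, 0.1112, 0.1119]
tool_rot: [0.001, 0.105, 0.994, -0.002]
contact_force: [0.2, -0.7, 0.3]
gripper_width: 0.502
grasp_force: 0.0
```

Run:
```python
from h import *
show()
i,d=vision.grab_frame("scene"); cv2.imwrite("pics/s4.png",cv2.resize(i[150:310,230:400],None,fx=3.5,fy=3.5))
```

```text
t 7.8 tcp [0.6313 0.1112 0.1119] jig [0.0502 0.0004] yyaw 78.0 zax [ 0.001 -0.004 -1.   ] F [ 0.2  -0.68  0.27] T [0.054 0.031 0.015] w 0.502 g 0.0 j [ 0.06  0.19  1.67 -0.    1.28 -1.3 ]
```

View pics/s4.png

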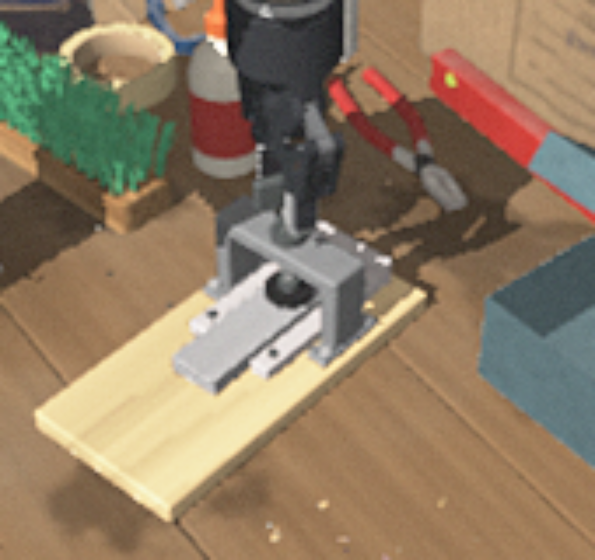

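The fingers straddle the wing at about (290,200), and the bar lies fully between the rails with its near end at (200,370). Next I close the gripper.

Call:
play_rows(steps=[[[0,0,0,0,0,0],[0,0,0,0,0,0],[0,0,0,0,0,0],[0,0,0,0,0,0],[0,0,0,0,0,0],[0,0,0,0,0,0]]], claw=-1)

```text
time: 8.35
tool_pos: [0.6323, 0.1115, 0.1136]
tool_rot: [0.002, 0.105, 0.994, -0.001]
contact_force: [0.6, 0.9, 4.3]
gripper_width: 0.104
grasp_force: 60.0
```

Run:
```python
from h import *
show()
```

```text
t 8.35 tcp [0.6323 0.1115 0.1136] jig [0.0513 0.0004] yyaw 78.0 zax [ 0.004 -0.003 -1.   ] F [0.56 0.9  4.33] T [ 0.269 -0.011  0.006] w 0.104 g 60.0 j [ 0.06  0.19  1.67 -0.    1.28 -1.3 ]
```

Call:
play_rows(steps=[[[0,0,0.1,0,0,4],[0,0,0.2,0,0,8],[0,0,0.3,0,0,12],[0,0,0.4,0,0,16],[0,0,0.6,0,0,20],[0,0,0.6,0,0,20],[0,0,0.6,0,0,20]]])

```text
time: 8.93
tool_pos: [0.6322, 0.1114, 0.113]
tool_rot: [0.002, 0.276, 0.961, -0.001]
contact_force: [-1.4, 1.1, 4.6]
gripper_width: 0.107
grasp_force: 60.3
```

Run:
```python
from h import *
show()
```

```text
t 8.9333 tcp [0.6322 0.1114 0.113 ] jig [0.0512 0.0003] yyaw 58.0 zax [ 0.003 -0.003 -1.   ] F [-1.4   1.07  4.55] T [0.14  0.095 0.028] w 0.107 g 60.3 j [ 0.06  0.19  1.67 -0.    1.28 -0.95]
```

```bash
cat > t.py <<'E'
from h import *
T=[]
for k in range(5):
    T.append(manip.state()["ft_torque"][2]); vision.grab_frame("wrist")
s=manip.state(); A=rot(s["tool_rot"])
print("Tz",np.round(np.mean(T),3),"sd",np.round(np.std(T),3),"yyaw",np.round(np.degrees(np.arctan2(A[1,1],A[0,1])),1),"z",s["tool_pos"][2].round(4),"F",np.round(s["contact_force"],1),"t",s["time"])
E
python3 t.py
```

```text
Tz 0.0 sd 0.021 yyaw 58.0 z 0.113 F [-0.5  0.9  5.9] t 9.1833
```

Call:
play_rows(steps=[[[0,0,0.1,0,0,4],[0,0,0.2,0,0,8],[0,0,0.3,0,0,10],[0,0,0.3,0,0,10]]])

```text
time: 9.52
tool_pos: [0.6322, 0.1114, 0.1128]
tool_rot: [0.002, 0.359, 0.933, -0.001]
contact_force: [-0.6, 1.3, 5.3]
gripper_width: 0.11
grasp_force: 60.3
```

```bash
python3 t.py
```

```text
Tz -0.011 sd 0.034 yyaw 48.0 z 0.1128 F [0.4 1.6 5.5] t 9.7667
```

Call:
play_rows(steps=[[[0,0,0.1,0,0,4],[0,0,0.2,0,0,8],[0,0,0.3,0,0,10],[0,0,0.3,0,0,10]]])

```text
time: 10.1
tool_pos: [0.6322, 0.1114, 0.1125]
tool_rot: [0.002, 0.439, 0.898, -0.001]
contact_force: [-0.5, 0.8, 6.9]
gripper_width: 0.104
grasp_force: 60.4
```

```bash
python3 t.py
```

```text
Tz -0.019 sd 0.038 yyaw 38.0 z 0.1125 F [-0.9  1.   6.6] t 10.35
```

Call:
play_rows(steps=[[[0,0,0.1,0,0,4],[0,0,0.2,0,0,8],[0,0,0.3,0,0,10],[0,0,0.3,0,0,10]]])

```text
time: 10.68
tool_pos: [0.6322, 0.1113, 0.1122]
tool_rot: [0.002, 0.516, 0.857, -0.001]
contact_force: [-0.6, 0.1, 6.2]
gripper_width: 0.108
grasp_force: 60.4
```

```bash
python3 t.py
```

```text
Tz -0.027 sd 0.034 yyaw 28.0 z 0.1122 F [-0.7  0.3  5.8] t 10.9333
```

Call:
play_rows(steps=[[[0,0,0.1,0,0,4],[0,0,0.2,0,0,8],[0,0,0.3,0,0,10],[0,0,0.3,0,0,10]]])

```text
time: 11.27
tool_pos: [0.6321, 0.1113, 0.1119]
tool_rot: [0.002, 0.589, 0.808, -0.001]
contact_force: [-0.4, 0.9, 6.4]
gripper_width: 0.108
grasp_force: 60.4
```

```bash
python3 t.py
```

```text
Tz 0.001 sd 0.012 yyaw 18.0 z 0.1119 F [-0.9  0.6  5.7] t 11.5167
```

Call:
play_rows(steps=[[[0,0,0.1,0,0,4],[0,0,0.2,0,0,8],[0,0,0.3,0,0,10],[0,0,0.3,0,0,10]]])

```text
time: 11.85
tool_pos: [0.6321, 0.1113, 0.1117]
tool_rot: [0.002, 0.657, 0.754, -0.0]
contact_force: [-1.0, 1.3, 6.6]
gripper_width: 0.109
grasp_force: 60.4
```

```bash
python3 t.py
```

```text
Tz -0.008 sd 0.018 yyaw 8.0 z 0.1116 F [-1.6  1.4  6.2] t 12.1
```

Call:
play_rows(steps=[[[0,0,0.1,0,0,4],[0,0,0.2,0,0,8],[0,0,0.3,0,0,10],[0,0,0.3,0,0,10]]])

```text
time: 12.43
tool_pos: [0.632, 0.1113, 0.1114]
tool_rot: [0.002, 0.72, 0.694, -0.0]
contact_force: [0.4, 0.7, 7.7]
gripper_width: 0.108
grasp_force: 60.4
```

```bash
python3 t.py
```

```text
Tz 0.006 sd 0.024 yyaw -2.0 z 0.1114 F [-1.4  0.1  7.3] t 12.6833
```

Call:
play_rows(steps=[[[0,0,0.1,0,0,4],[0,0,0.2,0,0,8],[0,0,0.3,0,0,10],[0,0,0.3,0,0,10]]])

```text
time: 13.02
tool_pos: [0.632, 0.1113, 0.1112]
tool_rot: [0.002, 0.778, 0.629, -0.0]
contact_force: [-0.9, 0.7, 8.1]
gripper_width: 0.105
grasp_force: 60.6
```

```bash
python3 t.py
```

```text
Tz 0.12 sd 0.017 yyaw -12.0 z 0.1113 F [-2.2  0.3  6.9] t 13.2667
```

Call:
play_rows(steps=[[[0,0,0.1,0,0,4],[0,0,0.2,0,0,8],[0,0,0.3,0,0,10],[0,0,0.3,0,0,10]]])

```text
time: 13.6
tool_pos: [0.632, 0.1113, 0.111]
tool_rot: [0.002, 0.829, 0.559, 0.0]
contact_force: [-2.0, 0.7, 7.6]
gripper_width: 0.105
grasp_force: 60.7
```

```bash
python3 t.py
```

```text
Tz 0.201 sd 0.028 yyaw -22.0 z 0.1111 F [-2.6  0.7  7.2] t 13.85
```

Call:
play_rows(steps=[[[0,0,0.1,0,0,4],[0,0,0.2,0,0,8],[0,0,0.3,0,0,10],[0,0,0.3,0,0,10]]])

```text
time: 14.18
tool_pos: [0.6319, 0.1114, 0.1108]
tool_rot: [0.002, 0.875, 0.484, 0.0]
contact_force: [-2.7, 1.6, 8.2]
gripper_width: 0.105
grasp_force: 60.7
```

```bash
python3 t.py
```

```text
Tz 0.223 sd 0.027 yyaw -32.0 z 0.1108 F [-1.6  0.1  7.8] t 14.4333
```

Touch came at a tool yaw of about −9°. Allowing about 5° of bushing twist, a quarter turn ends near −103°, so 71° remain.

Call:
play_rows(steps=[[[0,0,0.1,0,0,5],[0,0,0.3,0,0,10],[0,0,0.4,0,0,15],[0,0,0.6,0,0,20],[0,0,0.7,0,0,25],[0,0,0.8,0,0,30],[0,0,1,0,0,35],[0,0,1.1,0,0,40],[0,0,1.1,0,0,40]]])

```text
time: 15.18
tool_pos: [0.6319, 0.1115, 0.1098]
tool_rot: [0.002, 0.988, 0.155, 0.001]
contact_force: [-2.1, -0.3, 9.2]
gripper_width: 0.102
grasp_force: 60.8
```

```bash
python3 t.py
```

```text
Tz 0.276 sd 0.025 yyaw -72.0 z 0.1098 F [-2.2  0.5  8.7] t 15.4333
```

Call:
play_rows(steps=[[[0,0,0.1,0,0,5],[0,0,0.3,0,0,10],[0,0,0.4,0,0,15],[0,0,0.6,0,0,20],[0,0,0.7,0,0,25],[0,0,0.8,0,0,30],[0,0,0.8,0,0,31],[0,0,0.8,0,0,31]]])

```text
time: 16.1
tool_pos: [0.6319, 0.1117, 0.109]
tool_rot: [0.001, 0.994, -0.113, 0.001]
contact_force: [-2.4, 0.6, 9.8]
gripper_width: 0.102
grasp_force: 60.9
```

```bash
python3 t.py
```

```text
Tz 0.363 sd 0.04 yyaw -103.0 z 0.109 F [-2.2  0.8  8.5] t 16.35
```

Call:
play_rows(steps=[[[0,0,0,0,0,0],[0,0,0,0,0,0],[0,0,0,0,0,0],[0,0,0,0,0,0],[0,0,0,0,0,0],[0,0,0,0,0,0]]], claw=0)

```text
time: 16.85
tool_pos: [0.6313, 0.1111, 0.1066]
tool_rot: [0.002, 0.994, -0.114, 0.001]
contact_force: [0.2, 0.0, -0.8]
gripper_width: 0.5
grasp_force: 0.0
```

Call:
play_rows(steps=[[[0,0,-10,0,0,0],[0,0,-25,0,0,0],[0,0,-50,0,0,0],[0,0,-80,0,0,0],[0,0,-100,0,0,0],[80,0,-110,0,0,0],[80,0,-110,0,0,0],[80,0,-110,0,0,0]]])

```text
time: 17.52
tool_pos: [0.7144, 0.0916, 0.2193]
tool_rot: [0.002, 0.993, -0.115, 0.004]
contact_force: [-1.3, -0.1, -1.5]
gripper_width: 0.503
grasp_force: 0.0
```

Run:
```python
from h import *
show()
i,d=vision.grab_frame("scene"); cv2.imwrite("pics/s5.png",cv2.resize(i[150:310,230:400],None,fx=3.5,fy=3.5))
```

```text
t 17.5167 tcp [0.7144 0.0916 0.2193] jig [ 0.1262 -0.0388] yyaw -103.2 zax [ 0.007 -0.004 -1.   ] F [-1.3  -0.12 -1.49] T [-0.005 -0.022  0.042] w 0.503 g 0.0 j [ 0.03  0.27  1.39 -0.    1.47  1.83]
```

View pics/s5.png

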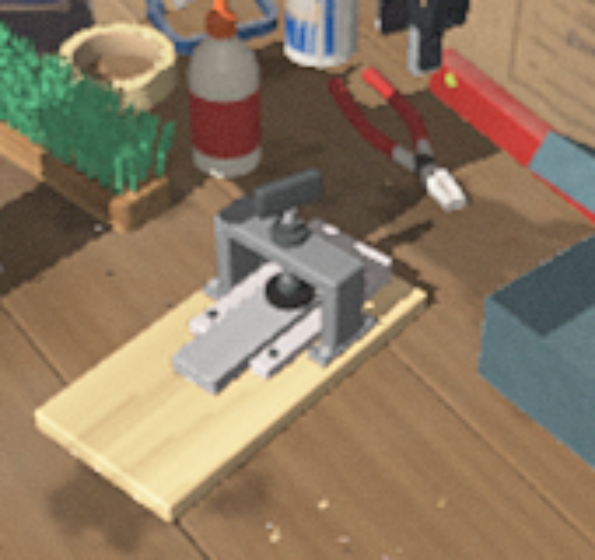

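The gripper is clear. The wing (290,195) is about a half turn from its start, the shoe (290,290) is down on the bar, and the bar's near end is unchanged at (200,370).

```bash
python3 -c "
from plant import order; print(order.job_done())"
```

```text
the job is handed in; nothing more can be done
None
```

I handed the job in at about 17.5 s: the bar is home against the stop, the thumbscrew is about a quarter turn past touch and released, and the bystanders were never touched. The clamp force can't be read directly, and the hand-in returned no verdict; final torque was 0.36 N m against the expected 0.3.

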